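# Load the medallion display wheel

## Task

On the raised deck, slide the gold medallion (push it, do not lift it) through the short steel guides so that it drops flat into the empty cup of the wheel in front of them. Then turn the wheel one click anticlockwise (seen from above), which brings the other empty cup to the guides, and slide the blue medallion into that cup in the same way. Leave the red medallion and the two models on the deck, and everything else on the desk, where they are.

Things in the scene. Friction and masses are not known exactly. Their poses are not given: they have to be found in the camera images.
- loader: Fixed station: cream deck with white top beside a four-cup wheel. Origin on the wheel's axis, on the desk (z = 0). Its -y axis runs from the wheel along the deck's centre line. The deck is a solid block, its top 56 mm above the desk, x = -170 to +170 mm, y = -147 mm (edge next to the wheel) to -572 mm. Everything on the deck stands loose on it.
- mouth (a point): Fixed point on the deck top, at the middle of its edge next to the wheel (loader x = 0, y = -147 mm). The cup to be filled is centred 62 mm beyond it. On either side stands a steel guide 8 mm high and 8 mm thick, from 3 to 39 mm back from this edge; they leave 97 mm between them at the wheel end, widening to 111 mm.
- wheel (a joint): Wheel angle about the vertical, rad: 0 at the start, growing anticlockwise seen from above. It has sprung clicks at 0, 1.571 and 3.142: pushed past half way it runs on by itself into the next; stops block it just below 0 and just past 3.142. Turning takes about 2 N at a peg. A 300 mm disc, top 28 mm above the desk, carrying four cups and four orange pegs; two cups are already full (white, fixed).
- cup_a (a point): Centre of the floor of the empty cup that is at the mouth at the start; moves with the wheel. For gold. Cups are round and grey, 104 mm inner diameter, walls 6.5 mm, floor 28 mm and rim 54 mm above the desk (2 mm below the deck), centred 85 mm from the wheel's axis, 90 degrees apart.
- cup_b (a point): Centre of the floor of the other empty cup, same size; it comes to the mouth when the wheel is at 1.571. For blue.
- peg_ab (a point): Centre of the top of an orange upright peg, 18 mm diameter, top 98 mm above the desk, to push the wheel round by. The four pegs stand 130 mm from the axis, midway between the cups. This one starts at x = -92, y = +92 mm in the loader's frame and goes anticlockwise to x = -92, y = -92 mm in one click.
- gold: Gold medallion: flat disc 90 mm in diameter, 24 mm high, about 0.25 kg, lying on the deck. Origin: centre of its underside, z up. Too wide to grasp.
- blue: Blue medallion, same shape, size and origin as the gold one, lying on the deck.
- red: Red medallion, same shape, size and origin, lying on the deck: not to be moved.
- rocket: White rocket model on a square wooden foot 56 x 56 mm, 115 mm tall, standing loose on the deck: not to be moved. Origin: centre of its underside.
- satellite: Steel ball with aerials on a round wooden foot 56 mm in diameter, 90 mm tall, aerials reach out 35 mm from its axis, standing loose on the deck: not to be moved. Origin: centre of its underside.
- mug: Blue mug, 80 mm wide, 95 mm tall, on the desk off to the robot's left; bystander. Origin: centre of its underside.
- stapler: Red and black stapler 150 mm long, 50 mm tall, on the desk off to the robot's right; bystander. Origin: centre of its underside.
- pen: Black pen 120 mm long, 14 mm tall, on the desk beyond the wheel, to the robot's left; bystander. Origin: its middle, on the desk.
Mind the look-alikes: they are no part of the job. Leave any black look-alike of the gold alone.

How it is judged (in metres and radians):
On the way, in this order (a step that is already met when the one before it is completed fails the run):
1. the gold medallion lies flat in cup A, with the wheel still at its first click (horizontal distance between gold and cup_a below 0.011 m and z of gold in the frame of cup_a between -0.004 and 0.005 m and angle between gold's own z axis and vertical below 0.1 rad and value of joint wheel between -0.12 and 0.12 rad), for 0.2 s.
2. the wheel is at its second click (one click anticlockwise) with the gold medallion in cup A (horizontal distance between gold and cup_a below 0.011 m and z of gold in the frame of cup_a between -0.004 and 0.005 m and angle between gold's own z axis and vertical below 0.1 rad and value of joint wheel between 1.4508 and 1.6908 rad), for 0.2 s.
At the end, for the whole second after the job is handed in: Gold lies flat in cup A and blue in cup B (within 11 mm of the cup's centre, underside within 5 mm of its floor, tilt under 0.1 rad), at rest; the wheel stands at its second click (1.571 +- 0.12 rad); red, rocket and satellite are within 15 mm of where they started (all of step 2 and horizontal distance between blue and cup_b below 0.011 m and z of blue in the frame of cup_b between -0.004 and 0.005 m and angle between blue's own z axis and vertical below 0.1 rad and linear speed of each of gold, blue below 0.02 m/s and distance of each of red, rocket, satellite from where it was at the start of the episode below 0.015 m); the robot touches nothing.
It fails at once if the gold or blue medallion is lifted more than 15 mm off the deck (height (world z) of any of gold, blue above 0.071 m).
It fails at once if the red medallion or a model on the deck is shifted more than 15 mm (distance of any of red, rocket, satellite from where it was at the start of the episode above 0.015 m).
It fails at once if a model is tipped by more than 0.35 rad (angle between any of rocket, satellite's own z axis and vertical above 0.35 rad).
It fails at once if the mug, stapler or pen is shifted more than 25 mm (distance of any of mug, stapler, pen from where it was at the start of the episode above 0.025 m).
It fails at once if the wheel is turned more than half a click past its second click (value of joint wheel above 2.36 rad).
It also fails if it takes over 72 s, if anything falls off the work surface, if the arm or the gripper's body presses on something with over 40 N, if the wrist force passes 120 N, or if a joint passes its speed limit or range.

## Robot

A 6-joint arm with a two-finger parallel gripper is mounted at the origin on the work surface. World frame = base frame: x ahead of the robot, y to its left, z up, the work surface at z = 0. Lengths are in mm, angles in rad, forces in N, time in s.
With the tool pointing down it reaches from about 300 to 775 mm from the base axis. Payload 14.6 kg.
Tool frame: the origin (TCP) lies midway between the tips of the shut fingers; the grasp point (between the pads) lies 19 mm behind it; z points along the fingers, y is the line along which they close (so a half turn about z gives the same grasp; the last joint's range is limited). The gripper opens to 94 mm and grips with 3 to 60 N. Pads are 16 mm wide; open, the fingers measure 119 mm over their backs; the gripper's body (75 mm by 177 mm) begins 78 mm behind the grasp point.
Start: joints at [-1.354, 0.3, 1.521, -0, 1.321, -0.067], TCP at [153.996, -527.991, 205.446] pointing down, gripper open.
Joint ranges: [-3.03, 3.03], [-0.79, 2.21], [0.23, 2.52], [-1.04, 4.18], [0, 3.07], [-2.55, 2.55]. Speed limits (rad/s): [2.22, 2.22, 2.57, 3.14, 3.14, 3.14].

## Interface

Orientations are given as a rotation vector (axis times angle).
In Python, from station import ctrl, read_camera, calibration, job gives the robot as it stands.
- The arm moves only by the tool servo_tool, never from a script. Its argument "deltas" is a list of rows, each a list of 7 numbers: the shift along the tool's x, y, z normalised to -1 to 1, where 1 is 100 cm, then the turn, a rotation vector about the tool's x, y, z normalised to -1 to 1, where 1 is 45 degrees, then the opening, from 0 (shut) to 1 (fully open). A call has 1 to 12 rows; each row shifts and turns the commanded pose from where the row before left it, along the tool's axes as they then stand; what a row does not reach is not made up. A row lasts 1/10 s, in which the tool goes at most 50 mm and 8.59 degrees, less where a joint would pass 70% of its speed; a pose out of reach is approached as far as the arm can. A call with a number of a shift or a turn outside -1 to 1 is refused whole. A call with a gripper value outside its range is refused whole. The fingers move at their own pace and stop on an object; "newtons" is the grip in N (left out, the last holds). Time passes only in rows, so rows that do not move let the fingers close. It gives the time, the measured TCP pose, the force, the opening and the grip force at its end, in the units of the state.
- ctrl.get_obs(): the state, without advancing time (a new reading comes with each control period).
- read_camera(name): name is "scene" or "top"; returns the picture (400x640x3 uint8, red, green, blue); there is no depth.
- calibration(name): a dict with "camera_matrix" (3x3 intrinsics, pixels), "dist_coeffs" ([k1, k2, p1, p2, k3] as OpenCV has them; the pictures are not rectified), "view" (4x4, takes a point from world to camera coordinates). Camera axes: x right, y up, looking along -z (the intrinsics and any distortion apply to the point x, -y, -z); pixel columns grow to the right and rows downward; lengths in mm; the calibration is good to about 2 mm. A picture is of the moment at which its call begins. calibration takes no time and is no camera call.
- job.hand_in(): hands the job in; it is judged then, once.
The state is a dict: "clock": time; "joint_pos": joint angles; "qvel": joint speeds; "joint_efforts": joint torques, N m; "tool_pos": TCP position; "tcp_rot": TCP orientation; "wrist_force": force on the tool from outside, world axes, zero at the start; "moment": the same for the moment, N m; "width": finger opening in mm; "grip_force": force on a finger pad.
Only numpy, scipy, OpenCV 4.12 (cv2) and the standard library are available. Lean on these libraries where they do the work, as an engineer would, in place of code of your own. Each camera call takes 0.05 s, during which the arm holds its last target. There are 200 camera calls.

## Working session

There is one attempt and no reset: what is moved stays moved. The work goes in short steps, Python scripts to look and compute and a tool call to move; the robot and the scene stay as the last step left them, time stands still between calls to the robot, and variables do not carry over. Pictures are saved under pics/ and viewed, at most 10 in all, crops included, and the job is handed in when it is done.

Besides the shell and the picture viewer there is one more tool, called after ">>>" as name(argument=value, ...) on one line, values as JSON. servo_tool: Moves the arm, as the interface text tells. Its arguments: {"type":"object","properties":{"deltas":{"type":"array"},"newtons":{"type":"number"}},"required":["deltas"]}

```bash
mkdir -p pics; python3 - <<'E'
from station import ctrl, read_camera, calibration, job
import cv2
for n in ("scene","top"):
    cv2.imwrite(f"pics/{n}0.png",read_camera(n)[:,:,::-1]); c=calibration(n); print(n,c)
print(ctrl.get_obs())
E
```

```text
scene {'camera_matrix': array([[364.28724053,   0.        , 318.14188502],
       [  0.        , 364.28724053, 196.44652611],
       [  0.        ,   0.        ,   1.        ]]), 'dist_coeffs': array([-0.00131386,  0.        ,  0.        ,  0.        ,  0.        ]), 'view': array([[-4.19826614e-01,  9.07479363e-01,  1.50605495e-02,
         2.46275986e+02],
       [-7.23101975e-01, -3.44464617e-01,  5.98721689e-01,
         3.50219453e+02],
       [ 5.48515404e-01,  2.40468987e-01,  8.00815533e-01,
        -1.50253807e+03],
       [ 0.00000000e+00,  0.00000000e+00,  0.00000000e+00,
         1.00000000e+00]])}
top {'camera_matrix': array([[492.27249031,   0.        , 323.67169818],
       [  0.        , 492.27249031, 192.13195149],
       [  0.        ,   0.        ,   1.        ]]), 'dist_coeffs': array([-0.07085764,  0.        ,  0.        ,  0.        ,  0.        ]), 'view': array([[ 3.43288868e-03, -9.99966750e-01,  7.39690454e-03,
        -2.00217517e+01],
       [ 9.97316744e-01,  3.96452209e-03,  7.30998902e-02,
        -5.55571476e+02],
       [-7.31267848e-02,  7.12611297e-03,  9.97297193e-01,
        -1.94669431e+03],
       [ 0.00000000e+00,  0.00000000e+00,  0.00000000e+00,
         1.00000000e+00]])}
{'clock': 0.1, 'joint_pos': array([-1.35358360e+00,  3.00426436e-01,  1.52152133e+00,  1.71088061e-05,
        1.32067473e+00, -6.66167961e-02]), 'qvel': array([-9.04869061e-04, -1.70523024e-03, -2.94746160e-03,  1.28086743e-03,
       -1.94653405e-03, -6.94090524e-05]), 'joint_efforts': array([-2.61201569e-05, -5.32643509e+01, -3.53286195e+01,  7.08928099e-02,
        2.34254653e-02, -4.97758651e-05]), 'tool_pos': array([ 153.9616094 , -527.77140926,  204.93609765]), 'tcp_rot': array([-3.10899330e+00, -4.44191338e-01,  9.57000881e-05]), 'wrist_force': array([ 0.64202783,  0.21546881, -0.10468961]), 'moment': array([-0.0160704 ,  0.01647937,  0.03796305]), 'grip_force': 0.0, 'width': 94.30275190545441}
```

View pics/top0.png

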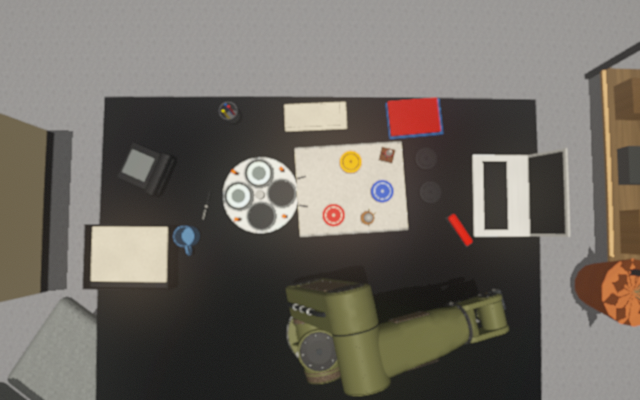

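View pics/scene0.png

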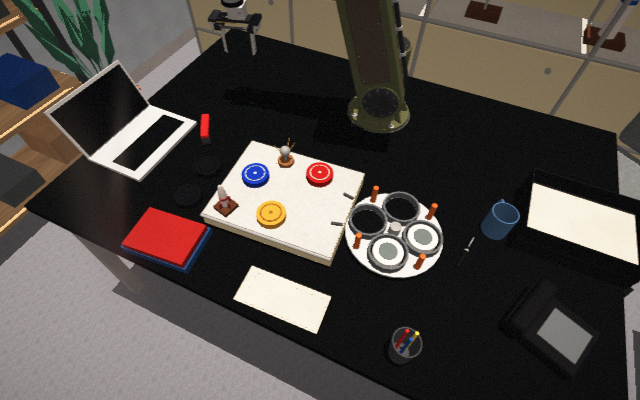

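Top view: the gold is at (350,162), blue at (382,191), red at (333,215), rocket at (387,155), satellite at (368,217) and the wheel hub at (260,195). The guides are at (300,178) and (303,206). The empty cups are at (282,193), which is A at the mouth, and (262,215), which is B. peg_ab is at about (236,218).

What could be mistaken for the gold: the black discs on the desk at (427,158) and (431,192). The yellow disc at (350,162) is the one I want.

```bash
cat > h.py <<'E'
from station import ctrl, read_camera, calibration, job
import cv2, numpy as np
def proj(n,P):
    c=calibration(n); P=np.atleast_2d(np.asarray(P,float)); V=c["view"]
    q=P@V[:3,:3].T+V[:3,3]; q=q*[1,-1,-1]
    return cv2.projectPoints(q.reshape(-1,1,3),np.zeros(3),np.zeros(3),c["camera_matrix"],c["dist_coeffs"])[0].reshape(-1,2)
def unproj(n,uv,z):
    c=calibration(n); V=c["view"]; R=V[:3,:3]
    u=cv2.undistortPoints(np.asarray(uv,float).reshape(-1,1,2),c["camera_matrix"],c["dist_coeffs"]).reshape(-1,2)
    d=np.c_[u[:,0],-u[:,1],-np.ones(len(u))]@R; o=-R.T@V[:3,3]
    return o+d*((z-o[2])/d[:,2])[:,None]
def warp(n,img,z,x0,x1,y0,y1,s=1.0):
    # picture of plane z: up = +x, right = -y, s px/mm
    xs=np.arange(x1,x0,-1/s); ys=np.arange(y1,y0,-1/s)
    X,Y=np.meshgrid(xs,ys,indexing="ij")
    m=proj(n,np.c_[X.ravel(),Y.ravel(),np.full(X.size,z)]).reshape(len(xs),len(ys),2).astype(np.float32)
    return cv2.remap(img,m[...,0],m[...,1],cv2.INTER_CUBIC)
RNG={"gold":(18,35),"blue":(105,125),"red":(0,6)}
def blob(n,img,col,z,c,r=70,mode=1):
    # centre of the coloured disc near c=(x,y) on plane z (hull ellipse of coloured pixels, warped)
    w=warp(n,img,z,c[0]-r,c[0]+r,c[1]-r,c[1]+r)
    h=cv2.cvtColor(w,cv2.COLOR_RGB2HSV); a,b=RNG[col]
    m=((h[...,0]>=a)&(h[...,0]<=b)&(h[...,1]>110)&(h[...,2]>60)).astype(np.uint8)
    k,l,st,ce=cv2.connectedComponentsWithStats(m)
    i=1+np.argmax(st[1:,4]); p=np.argwhere(l==i)[:,::-1].astype(np.float32)
    (u,v),ax,an=cv2.fitEllipse(cv2.convexHull(p))
    return np.array([c[0]+r-v,c[1]+r-u]),np.round(ax,1)
E
python3 - <<'E'
from h import *
T=cv2.imread("pics/top0.png")[:,:,::-1]; S=cv2.imread("pics/scene0.png")[:,:,::-1]
for c,pt,ps in (("gold",(350,162),(271,214)),("blue",(382,191),(255,175)),("red",(333,215),(320,174))):
    for n,I,p in (("top",T,pt),("scene",S,ps)):
        g=unproj(n,[p],80)[0,:2]; r=blob(n,I,c,80,g); print(c,n,g.round(),r[0].round(1),r[1])
for nm,pt,ps,z in (("hub",(260,195),(395,228),40),("rocketfoot",(387,155),(226,206),66),("satfoot",(368,217),(285,160),66),("pegab",(236,218),(433,210),98)):
    print(nm,unproj("top",[pt],z)[0].round(),unproj("scene",[ps],z)[0].round())
g=warp("top",T,56,350,850,-520,280); g2=warp("scene",S,56,350,850,-520,280)
cv2.imwrite("pics/wt.png",g[:,:,::-1]);cv2.imwrite("pics/ws.png",g2[:,:,::-1])
for n,w in(("top",g),("scene",g2)):
    m=((w.min(2)>110)).astype(np.uint8); m=cv2.morphologyEx(m,cv2.MORPH_CLOSE,np.ones((61,61)));m=cv2.morphologyEx(m,cv2.MORPH_OPEN,np.ones((41,41)))
    k,l,st,ce=cv2.connectedComponentsWithStats(m)
    i=l[250,500]; p=np.argwhere(l==i)[:,::-1].astype(np.float32)
    b=cv2.boxPoints(cv2.minAreaRect(p)); print(n,i,[(850-v,280-u) for u,v in b.round(1)],st[i])
E
```

```text
gold top [ 669. -120.] [ 671.3 -120.5] [85.8 87.4]
gold scene [ 678. -115.] [ 673.6 -119.2] [88.7 90.1]
blue top [ 557. -244.] [ 557.8 -244.2] [49.2 49.3]
blue scene [ 567. -237.] [ 565.  -237.8] [ 88.6 105.9]
red top [463. -54.] [464.2 -54.6] [53.7 54.4]
red scene [472. -48.] [472.4 -50.4] [ 90.8 107.4]
hub [542. 234.  40.] [538. 237.  40.]
rocketfoot [ 700. -266.   66.] [ 704. -261.   66.]
satfoot [ 456. -191.   66.] [ 456. -186.   66.]
pegab [449. 318.  98.] [468. 322.  98.]
top 1 [(np.float32(351.0), np.float32(280.0)), (np.float32(850.0), np.float32(280.0)), (np.float32(850.0), np.float32(-346.0)), (np.float32(351.0), np.float32(-346.0))] [     0      0    627    500 211678]
scene 2 [(np.float32(743.4), np.float32(290.6)), (np.float32(771.1), np.float32(-329.40002)), (np.float32(404.1), np.float32(-345.8)), (np.float32(376.3), np.float32(274.2))] [     0     90    624    374 182216]
```

View pics/wt.png

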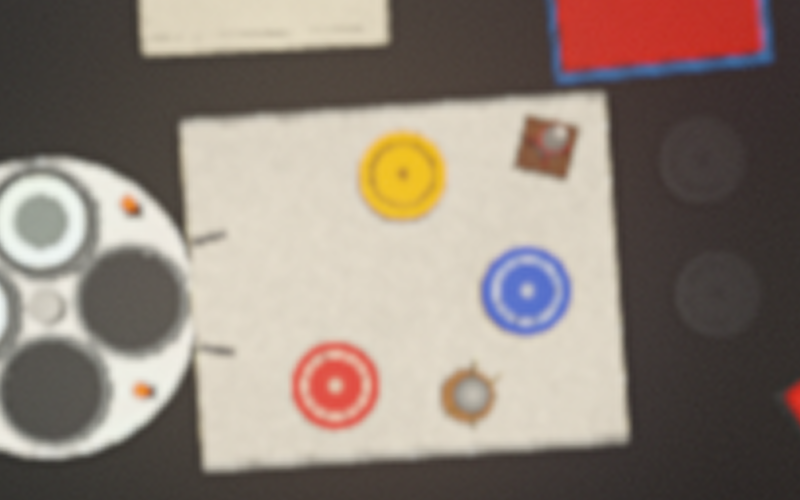

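View pics/ws.png

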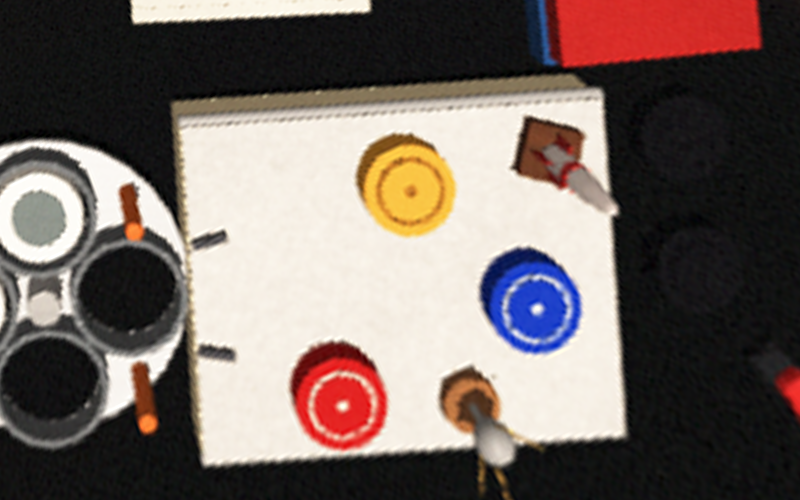

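The warped pictures (z = 56 plane) show the deck corners at about (181,120), (605,95), (629,440) and (204,470). They confirm the yellow disc as the gold and the dark discs off the deck as the look-alikes. Next I fit precise poses from the known sizes.

```bash
cat >> h.py <<'E'
from scipy.optimize import minimize
def samp(n,G,P):
    m=proj(n,P).astype(np.float32); return cv2.remap(G,m[:,0:1].copy(),m[:,1:2].copy(),cv2.INTER_LINEAR).ravel()
def discfit(n,img,c,z=80,r=45.0,e=4,ch="sat"):
    f=img.astype(np.float32); G=(f.max(2)-f.min(2)) if ch=="sat" else f.mean(2)
    a=np.linspace(0,2*np.pi,120,endpoint=False); u=np.c_[np.cos(a),np.sin(a)]
    def cost(p):
        q=lambda R:np.c_[np.asarray(p)+R*u,np.full(120,z)]
        return -np.mean(np.clip(samp(n,G,q(r-e))-samp(n,G,q(r+e)),-80,80))
    best=min(((cost((c[0]+i,c[1]+j)),c[0]+i,c[1]+j) for i in range(-12,13,2) for j in range(-12,13,2)))
    o=minimize(cost,best[1:],method="Nelder-Mead",options=dict(initial_simplex=[best[1:],(best[1]+2,best[2]),(best[1],best[2]+2)]))
    return o.x
def deckfit(n,img,p0,e=5):
    G=img.astype(np.float32).mean(2); t=np.linspace(.04,.96,80)
    segs=[((-170,-147),(-170,-572),(-1,0)),((170,-147),(170,-572),(1,0)),((-170,-572),(170,-572),(0,-1)),((105,-147),(170,-147),(0,1)),((-170,-147),(-105,-147),(0,1))]
    def cost(p):
        c,s=np.cos(p[2]/1000),np.sin(p[2]/1000); R=np.array([[c,-s],[s,c]]); v=0
        for a,b,nn in segs:
            a,b,nn=map(np.array,(a,b,nn)); L=a+(b-a)*t[:,None]
            f=lambda d:np.c_[(L+d*nn)@R.T+p[:2],np.full(80,56)]
            v-=np.sum(np.clip(samp(n,G,f(-e))-samp(n,G,f(e)),-80,80))*np.linalg.norm(b-a)/80
        return v/1000
    o=minimize(cost,p0,method="Nelder-Mead",options=dict(initial_simplex=[p0,np.add(p0,(6,0,0)),np.add(p0,(0,6,0)),np.add(p0,(0,0,25))],maxiter=600)); return o.x,o.fun
def toL(P,xy): 
    c,s=np.cos(P[2]),np.sin(P[2]); return (np.asarray(xy)-P[:2])@np.array([[c,-s],[s,c]])
def toW(P,xy):
    c,s=np.cos(P[2]),np.sin(P[2]); return np.asarray(xy)@np.array([[c,s],[-s,c]])+P[:2]
E
python3 - <<'E'
from h import *
T=cv2.imread("pics/top0.png")[:,:,::-1]; S=cv2.imread("pics/scene0.png")[:,:,::-1]
P={}
for n,I in(("top",T),("scene",S)):
    x,f=deckfit(n,I,(540,235,62)); print(n,x.round(1),f); P[n]=x*[1,1,.001]
    print(" wheel disc",discfit(n,I,(541,235),28,150,4,"g").round(1))
for c,g in (("gold",(672,-120)),("blue",(560,-242)),("red",(467,-53))):
    for n,I in(("top",T),("scene",S)):
        w=discfit(n,I,g); print(c,n,w.round(1),toL(P["top"],w).round(1))
print("rocket,sat",toL(P["top"],[(702,-264),(456,-188)]).round(),"pegab W",toW(P["top"],(-92,92)))
E
```

```text
top [546.1 233.5  67.4] -90.69206405639649
 wheel disc [545.2 236.2]Traceback (most recent call last):
  File "<stdin>", line 5, in <module>
  File "h.py", line 50, in deckfit
    o=minimize(cost,p0,method="Nelder-Mead",options=dict(initial_simplex=[p0,np.add(p0,(6,0,0)),np.add(p0,(0,6,0)),np.add(p0,(0,0,25))],maxiter=600)); return o.x,o.fun
    res = _minimize_neldermead(fun, x0, args, callback, bounds=bounds,
                               **options)
    fxr = func(xr)
    fx = function(np.copy(x), *(wrapper_args + args))
  File "h.py", line 48, in cost
    v-=np.sum(np.clip(samp(n,G,f(-e))-samp(n,G,f(e)),-80,80))*np.linalg.norm(b-a)/80
                                      ~~~~^^^^^^^^^^
  File "h.py", line 30, in samp
    m=proj(n,P).astype(np.float32); return cv2.remap(G,m[:,0:1].copy(),m[:,1:2].copy(),cv2.INTER_LINEAR).ravel()
      ~~~~^^^^^
  File "h.py", line 4, in proj
    c=calibration(n); P=np.atleast_2d(np.asarray(P,float)); V=c["view"]
ValueError: time passes only in moves, steps and waits
```

```bash
sed -i 's/^def proj/_C={}\n_cal=calibration\ndef calibration(n):\n    if n not in _C: _C[n]=_cal(n)\n    return _C[n]\ndef proj/; s/-80,80/-250,250/' h.py
python3 - <<'E'
from h import *
T=cv2.imread("pics/top0.png")[:,:,::-1]; S=cv2.imread("pics/scene0.png")[:,:,::-1]
P={}
for n,I in(("top",T),("scene",S)):
    x,f=deckfit(n,I,(545,234,62)); print(n,x.round(1),f); P[n]=x*[1,1,.001]
    print(" wheel disc",discfit(n,I,(545,235),28,150,4,"g").round(1))
    for c,g in (("gold",(672,-120)),("blue",(560,-242)),("red",(467,-53))):
        w=discfit(n,I,g); print(c,n,w.round(1),toL(P["top"],w).round(1),toL(P[n],w).round(1))
print("rocket,sat",toL(P["top"],[(702,-264),(456,-188)]).round(),"pegab W",toW(P["top"],(-92,92)))
E
```

```text
top [547.6 234.6  69.5] -111.97149087524414
 wheel disc [544.3 235.9]
gold top [ 671.8 -120.7] [  99.2 -363. ] [  99.2 -363. ]
blue top [ 558.  -243.2] [ -22.8 -477.4] [ -22.8 -477.4]
red top [464.4 -54.5] [-103.  -282.7] [-103.  -282.7]
scene [544.1 236.5  69.2] -181.79960971069335
 wheel disc [545.6 236.3]
gold scene [ 673.7 -119.1] [ 101.3 -361.6] [ 104.7 -363.7]
blue scene [ 559.9 -242.2] [ -20.8 -476.5] [ -17.3 -478.7]
red scene [465.1 -53.1] [-102.2 -281.3] [ -98.8 -283.5]
rocket,sat [[ 119. -508.]
 [-121. -415.]] pegab W [449.39910209 319.99892569]
```

>>> servo_tool(deltas=[[0.04, -0.012, 0, 0, 0, 0, 0.58], [0.04, -0.012, 0, 0, 0, 0, 0.58], [0.04, -0.012, 0, 0, 0, 0, 0.58], [0.04, -0.012, 0, 0, 0, 0, 0.58], [0.04, -0.012, 0, 0, 0, 0, 0.58], [0.04, -0.012, 0, 0, 0, 0, 0.58], [0.04, -0.012, 0, 0, 0, 0, 0.58], [0.04, -0.012, 0, 0, 0, 0, 0.58], [0.04, -0.012, 0, 0, 0, 0, 0.58], [0.04, -0.012, 0, 0, 0, 0, 0.58], [0.04, -0.012, 0, 0, 0, 0, 0.58], [0.04, -0.012, 0, 0, 0, 0, 0.58]])

```text
clock: 1.3
tool_pos: [575.7, -254.1, 205.1]
tcp_rot: [-3.11, -0.444, 0.001]
wrist_force: [-0.4, -1.6, -0.2]
width: 54.2
grip_force: 0.0
```

>>> servo_tool(deltas=[[0.04, -0.012, 0, 0, 0, 0, 0.58], [0.04, -0.012, 0, 0, 0, 0, 0.58], [0.04, -0.012, 0, 0, 0, 0, 0.58], [0.036, -0.012, 0, 0, 0, 0, 0.58], [0, 0, 0, 0, 0, -0.18, 0.58], [0, 0, 0, 0, 0, -0.18, 0.58], [0, 0, 0, 0, 0, -0.18, 0.58], [0, 0, 0, 0, 0, -0.18, 0.58], [0, 0, 0, 0, 0, -0.18, 0.58], [0, 0, 0, 0, 0, -0.18, 0.58], [0, 0, 0, 0, 0, -0.18, 0.58], [0, 0, 0, 0, 0, -0.18, 0.58]])

```text
clock: 2.5
tool_pos: [710.7, -165.5, 204.8]
tcp_rot: [-2.381, -2.048, 0.001]
wrist_force: [-1.3, 0.2, 0.1]
width: 54.8
grip_force: 0.0
```

>>> servo_tool(deltas=[[0, 0, 0, 0, 0, -0.18, 0.58], [0, 0, 0, 0, 0, -0.18, 0.58], [0, 0, 0, 0, 0, -0.18, 0.58], [0, 0, 0, 0, 0, -0.18, 0.58], [0, 0, 0, 0, 0, -0.18, 0.58], [0, 0, 0, 0, 0, -0.18, 0.58], [0, 0, 0, 0, 0, 0, 0.58], [0, 0, 0, 0, 0, 0, 0.58]])

```text
clock: 3.3
tool_pos: [710.7, -165.6, 205.1]
tcp_rot: [-1.342, -2.84, 0.0]
wrist_force: [0.4, 0.2, 0.2]
width: 54.2
grip_force: 0.0
```

>>> servo_tool(deltas=[[0, 0, 0.035, 0, 0, -0.03, 0.58], [0, 0, 0.035, 0, 0, 0, 0.58], [0, 0, 0.035, 0, 0, 0, 0.58], [0, 0, 0.025, 0, 0, 0, 0.58], [0, 0, 0.01, 0, 0, 0, 0.58], [0, 0, 0, 0, 0, 0, 0.58]])

```text
clock: 3.9
tool_pos: [710.4, -165.5, 64.3]
tcp_rot: [-1.305, -2.856, 0.001]
wrist_force: [1.3, -0.3, -0.2]
width: 54.6
grip_force: 0.0
```

```bash
python3 - <<'E'
from h import *
T=read_camera("top"); S=read_camera("scene"); cv2.imwrite("pics/t1.png",T[:,:,::-1]); cv2.imwrite("pics/s1.png",S[:,:,::-1])
a=cv2.resize(T[120:250,220:420],(800,520),interpolation=cv2.INTER_CUBIC); cv2.imwrite("pics/c1.png",a[:,:,::-1])
a=cv2.resize(S[130:270,195:395],(800,560),interpolation=cv2.INTER_CUBIC); cv2.imwrite("pics/c1s.png",a[:,:,::-1])
E
```

```text
(no output)
```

View pics/c1s.png

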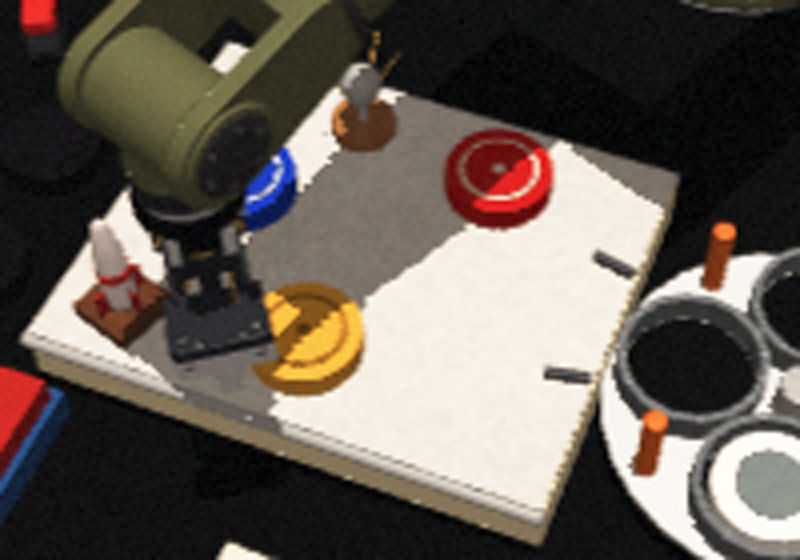

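The scene crop shows the fingers behind the gold disc at (220,320), the disc at (318,335), and the gripper clear of the rocket at (120,280). I start the push.

>>> servo_tool(deltas=[[0.005, 0, 0, 0, 0, 0, 0.58], [0.005, 0, 0, 0, 0, 0, 0.58], [0.005, 0, 0, 0, 0, 0, 0.58], [0.005, 0, 0, 0, 0, 0, 0.58], [0.01, 0, 0, 0, 0, 0, 0.58], [0.012, 0, 0, 0, 0, 0, 0.58], [0.012, 0, 0, 0, 0, 0, 0.58], [0.012, 0, 0, 0, 0, 0, 0.58], [0.012, 0, 0, 0, 0, 0, 0.58], [0.012, 0, 0, 0, 0, 0, 0.58], [0.012, 0, 0, 0, 0, 0, 0.58], [0.012, 0, 0, 0, 0, 0, 0.58]])

```text
clock: 5.2
tool_pos: [635.9, -79.4, 66.2]
tcp_rot: [1.302, 2.857, 0.0]
wrist_force: [2.7, -2.6, 2.0]
width: 54.5
grip_force: 1.7
```

```bash
cat >> h.py <<'E'
PL=np.array([545,235.5,.067])
def tcp():
    o=ctrl.get_obs(); r=o["tcp_rot"]; p=o["tool_pos"]
    return p, toL(PL,p[:2]), (2*np.arctan2(r[1],r[0]))%(2*np.pi)-PL[2]
def seen(col,g,z=80,top=True):
    T,S=read_camera("top"),read_camera("scene"); 
    for n,I in (("top",T),("scene",S)):
        w=discfit(n,I,g,z); b=blob(n,I,col,z,g); print(col,n,"L",toL(PL,w).round(1),"blob",toL(PL,b[0]).round(1),b[1])
    return T,S
E
python3 - <<'E'
from h import *
p,l,y=tcp(); print(p,l,y); g=l+43.6*np.array([np.cos(y),np.sin(y)]); print("expected",g)
seen("gold",toW(PL,g))
E
```

```text
[635.90738828 -79.35537666  66.17958371] [  69.623892  -320.2351872] 2.2194784874822657
expected [  43.28352882 -285.49119106]
gold top L [  41.1 -288.2] blob [  49.7 -255.7] [20.1 53.7]
gold scene L [  41.9 -283.5] blob [  44.2 -262.3] [42.9 77.5]
```

>>> servo_tool(deltas=[[0.012, 0, 0, 0, 0, 0, 0.58], [0.012, 0, 0, 0, 0, 0, 0.58], [0.012, 0, 0, 0, 0, 0, 0.58], [0.012, 0, 0, 0, 0, 0, 0.58], [0.012, 0, 0, 0, 0, 0, 0.58], [0.009, 0, 0, 0, 0, 0, 0.58], [0.004, 0, 0, 0, 0, 0, 0.58], [0, 0, 0, 0, 0, 0, 0.58]])

```text
clock: 6.1
tool_pos: [587.6, -23.9, 65.3]
tcp_rot: [-1.301, -2.858, 0.0]
wrist_force: [0.8, -0.4, -0.2]
width: 54.4
grip_force: 0.0
```

>>> servo_tool(deltas=[[-0.005, 0, 0, 0, 0, 0, 0.58], [-0.005, 0, 0, 0, 0, 0, 0.58], [0.0005, -0.0069, 0, 0, 0, 0.165, 0.58], [0.0005, -0.0069, 0, 0, 0, 0.165, 0.58], [0.0005, -0.0069, 0, 0, 0, 0.165, 0.58], [0.0005, -0.0069, 0, 0, 0, 0.165, 0.58], [0.0005, -0.0069, 0, 0, 0, 0.165, 0.58], [0, 0, 0, 0, 0, 0, 0.58], [0, 0, 0, 0, 0, 0, 0.58]])

```text
clock: 7.0
tool_pos: [563.4, -45.1, 65.4]
tcp_rot: [-2.141, -2.299, 0.0]
wrist_force: [1.0, 0.0, -0.7]
width: 54.3
grip_force: 0.0
```

```bash
python3 - <<'E'
from h import *
print(tcp())
T,S=seen("gold",toW(PL,(0,-225)))
a=cv2.resize(T[120:250,220:420],(800,520),interpolation=cv2.INTER_CUBIC); cv2.imwrite("pics/c2.png",a[:,:,::-1])
E
```

```text
(array([563.41901988, -45.09071916,  65.35292785]), array([  -0.40782227, -281.19432009]), np.float64(1.574991742501599))
gold top L [  -3.9 -230.2] blob [  -1.  -209.8] [46.4 78.9]
gold scene L [  -1.6 -226.7] blob [  -4.1 -223.5] [49.1 58.3]
```

View pics/c2.png

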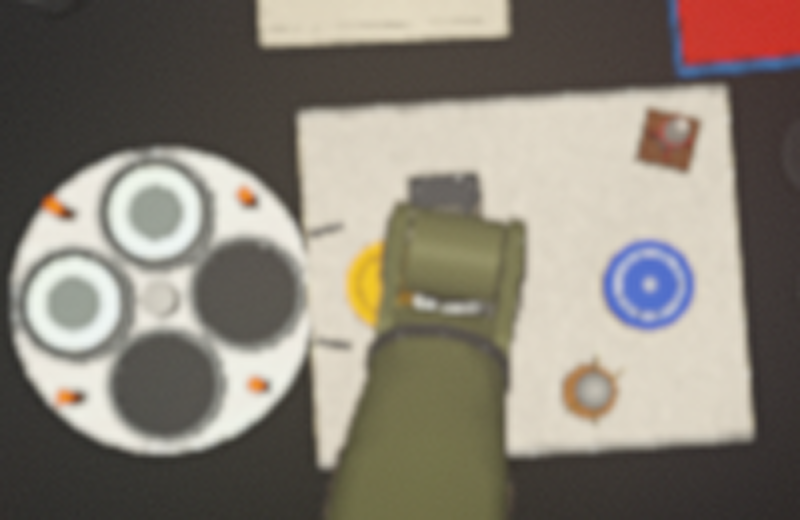

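The top crop shows the gold disc at (370,285), centred between the guides at (325,229) and (333,344). Next I push it straight in.

>>> servo_tool(deltas=[[0.005, 0, 0, 0, 0, 0, 0.58], [0.005, 0, 0, 0, 0, 0, 0.58], [0.008, 0, 0, 0, 0, 0, 0.58], [0.009, 0, 0, 0, 0, 0, 0.58], [0.009, 0, 0, 0, 0, 0, 0.58], [0.009, 0, 0, 0, 0, 0, 0.58], [0.009, 0, 0, 0, 0, 0, 0.58], [0.009, 0, 0, 0, 0, 0, 0.58], [0.009, 0, 0, 0, 0, 0, 0.58], [0.009, 0, 0, 0, 0, 0, 0.58], [0.009, 0, 0, 0, 0, 0, 0.58], [0.005, 0, 0, 0, 0, 0, 0.58]])

```text
clock: 8.3
tool_pos: [556.8, 50.8, 65.7]
tcp_rot: [2.144, 2.296, 0.0]
wrist_force: [0.4, -2.9, 2.4]
width: 54.6
grip_force: 1.6
```

```bash
python3 - <<'E'
from h import *
p,l,y=tcp(); print(p,l,y)
T,S=seen("gold",toW(PL,(0,l[1]+43.6)))
print(ctrl.get_obs()["wrist_force"])
E
```

```text
[556.78435087  50.75633051  65.68126578] [  -0.61065647 -185.11812834] 1.5720770130539923
gold top L [  -3.7 -140.3] blob [  -3.  -105.6] [20.2 56. ]
gold scene L [  -0.8 -140. ] blob [  -0.6 -138.6] [84.6 90.1]
[ 0.98864102 -0.31352525  0.07846462]
```

>>> servo_tool(deltas=[[0.005, 0, 0, 0, 0, 0, 0.58], [0.005, 0, 0, 0, 0, 0, 0.58], [0.005, 0, 0, 0, 0, 0, 0.58], [0.005, 0, 0, 0, 0, 0, 0.58], [0.005, 0, 0, 0, 0, 0, 0.58], [0.005, 0, 0, 0, 0, 0, 0.58], [0.005, 0, 0, 0, 0, 0, 0.58], [0.005, 0, 0, 0, 0, 0, 0.58], [0.005, 0, 0, 0, 0, 0, 0.58], [0.005, 0, 0, 0, 0, 0, 0.58], [0.005, 0, 0, 0, 0, 0, 0.58], [0.003, 0, 0, 0, 0, 0, 0.58]])

```text
clock: 9.6
tool_pos: [552.6, 108.3, 65.3]
tcp_rot: [-2.144, -2.296, 0.0]
wrist_force: [-0.3, -1.2, -0.3]
width: 54.6
grip_force: 0.8
```

```bash
python3 - <<'E'
from h import *
p,l,y=tcp(); print(p,l,y)
T,S=seen("gold",toW(PL,(0,-85)),z=52)
a=cv2.resize(S[150:290,290:490],(800,560),interpolation=cv2.INTER_CUBIC); cv2.imwrite("pics/c3.png",a[:,:,::-1])
E
```

```text
[552.57425354 108.33133151  65.25773639] [  -0.95666813 -127.39044057] 1.5718876650584106
gold top L [ 11.8 -83.1] blob [-27.6 -73.3] [17.8 21.8]
gold scene L [ -5.  -84.2] blob [ -6.4 -84.8] [83.3 94.4]
```

View pics/c3.png

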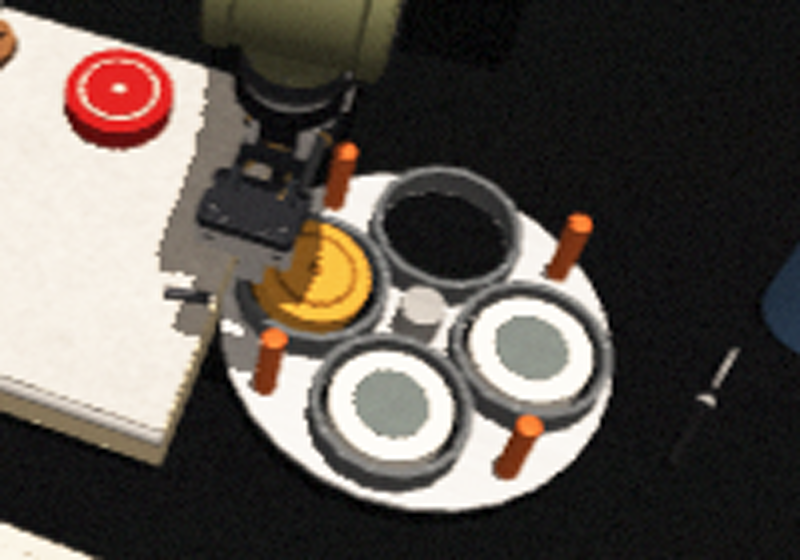

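The crop shows gold inside cup A at (320,280), flat, with the fingers still above its rear edge. I back off, lift, and go round behind peg_ab.

>>> servo_tool(deltas=[[-0.02, 0, 0, 0, 0, 0, 0.58], [-0.02, 0, 0, 0, 0, 0, 0.58], [0, 0, -0.04, 0, 0, 0, 0.58], [0, 0, -0.04, 0, 0, 0, 0], [0.04, -0.01, 0, 0, 0, 0, 0], [0.04, -0.01, 0, 0, 0, 0, 0], [0.04, -0.01, 0, 0, 0, 0, 0], [0.04, -0.01, 0, 0, 0, 0, 0], [0.04, -0.01, 0, 0, 0, 0, 0], [0.04, -0.01, 0, 0, 0, 0, 0], [0.038, -0.012, 0, 0, 0, 0, 0]])

```text
clock: 10.8
tool_pos: [464.1, 342.1, 145.6]
tcp_rot: [-2.145, -2.295, -0.001]
wrist_force: [1.2, -0.1, -0.5]
width: 0.4
grip_force: 0.0
```

>>> servo_tool(deltas=[[0, 0, 0, 0, 0, 0.167, 0], [0, 0, 0, 0, 0, 0.167, 0], [0, 0, 0, 0, 0, 0.167, 0], [0, 0, 0, 0, 0, 0.167, 0], [0, 0, 0, 0, 0, 0.167, 0], [0, 0, 0, 0, 0, 0.165, 0], [0, 0, 0, 0, 0, 0, 0], [0, 0, 0, 0, 0, 0, 0]])

```text
clock: 11.6
tool_pos: [464.8, 340.4, 145.5]
tcp_rot: [-2.858, -1.305, -0.0]
wrist_force: [0.2, -0.4, 1.2]
width: 0.5
grip_force: 0.0
```

```bash
python3 - <<'E'
from h import *
p,l,y=tcp(); print(p,l,y,ctrl.get_obs()["width"])
T,S=seen("gold",toW(PL,(0,-85)),z=52)
for z in (46,58): print(z,[toL(PL,discfit(n,I,toW(PL,(0,-85)),z)).round(1) for n,I in(("top",T),("scene",S))])
a=T[150:235,215:320]; b=S[150:280,330:490]
a=cv2.resize(a,None,fx=4,fy=4,interpolation=cv2.INTER_CUBIC);b=cv2.resize(b,(420,340),interpolation=cv2.INTER_CUBIC)
cv2.imwrite("pics/c4.png",np.vstack([a,b*1])[:,:380,::-1] if 0 else cv2.vconcat([cv2.resize(a,(420,340))]) [:,:,::-1]); cv2.imwrite("pics/c4.png",cv2.hconcat([cv2.resize(a,(390,340)),cv2.resize(b,(400,340))])[:,:,::-1])
E
```

```text
[464.81738736 340.40574279 145.49866314] [-72.97928276 110.03858654] 0.7899425980910453 0.45268742802354467
gold top L [ -2.9 -89. ] blob [ -2.6 -88.6] [94.3 94.4]
gold scene L [ -1.7 -88.8] blob [ -1.9 -88.1] [89.5 90.8]
46 [array([ -2.4, -88.5]), array([ -6. , -89.3])]
58 [array([ -3.2, -89.5]), array([  2.6, -88.2])]
```

View pics/c4.png

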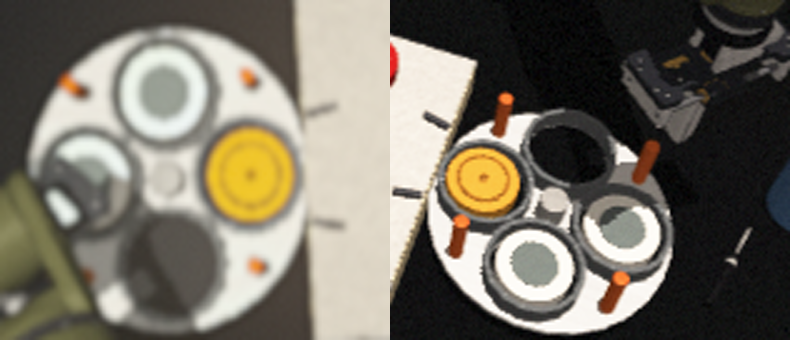

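Top crop: gold sits flat and centred in cup A at (250,175). Both cameras give (-2,-89) in the loader frame, against a cup centre of (0,-85). Next I lower behind peg_ab and sweep the arc.

>>> servo_tool(deltas=[[0, 0, 0.038, 0, 0, 0, 0], [0, 0, 0.038, 0, 0, 0, 0], [0, 0, 0, 0, 0, 0, 0], [-0.005, 0, 0, 0, 0, 0, 0], [-0.005, 0, 0, 0, 0, 0, 0], [-0.0102, -0.0009, 0, 0, 0, -0.1, 0], [-0.0102, -0.0009, 0, 0, 0, -0.1, 0], [-0.0102, -0.0009, 0, 0, 0, -0.1, 0], [-0.0102, -0.0009, 0, 0, 0, -0.1, 0], [-0.0102, -0.0009, 0, 0, 0, -0.1, 0]])

```text
clock: 12.7
tool_pos: [428.1, 292.5, 71.6]
tcp_rot: [2.548, 1.838, 0.006]
wrist_force: [3.2, 2.4, 0.0]
width: 0.3
grip_force: 1.2
```

```bash
python3 - <<'E'
from h import *
p,l,y=tcp(); print(p,l,y,np.degrees(np.arctan2(l[1],l[0])),np.hypot(*l))
S=read_camera("scene"); T=read_camera("top")
for n,I in(("top",T),("scene",S)):
  b=[blob(n,I,"gold",52,toW(PL,(85*np.sin(a),-85*np.cos(a))),60) for a in (.35,)]
  g=toL(PL,b[0][0]); print(n,g,b[0][1],"wheel deg",np.degrees(np.arctan2(g[0],-g[1])))
E
```

```text
[428.05396667 292.53074966  71.64194175] [-112.86544406   64.7323154 ] 1.1826690773564137 150.1642073865145 130.11103380895645
top [ 35.41549934 -80.83490709] [94.4 94.9] wheel deg 23.659252611217628
scene [ 34.64642082 -80.99495811] [89.5 90.1] wheel deg 23.159312220123216
```

Wheel and gold are turning together, at about 23°. I continue the arc to about 80°.

>>> servo_tool(deltas=[[-0.0102, -0.0009, 0, 0, 0, -0.1, 0], [-0.0102, -0.0009, 0, 0, 0, -0.1, 0], [-0.0102, -0.0009, 0, 0, 0, -0.1, 0], [-0.0102, -0.0009, 0, 0, 0, -0.1, 0], [-0.0102, -0.0009, 0, 0, 0, -0.1, 0], [-0.0102, -0.0009, 0, 0, 0, -0.1, 0], [-0.0102, -0.0009, 0, 0, 0, -0.1, 0], [-0.0102, -0.0009, 0, 0, 0, -0.1, 0], [-0.0102, -0.0009, 0, 0, 0, -0.1, 0], [-0.0102, -0.0009, 0, 0, 0, -0.1, 0], [0, 0, 0, 0, 0, 0, 0]])

```text
clock: 13.9
tool_pos: [422.4, 192.4, 70.5]
tcp_rot: [1.657, 2.667, 0.002]
wrist_force: [0.2, 0.2, -0.7]
width: 0.5
grip_force: 0.0
```

```bash
python3 - <<'E'
from h import *
p,l,y=tcp(); print(p,l,y,np.degrees(np.arctan2(l[1],l[0])),np.hypot(*l))
S=read_camera("scene"); T=read_camera("top")
for n,I in(("top",T),("scene",S)):
  b=blob(n,I,"gold",52,toW(PL,(83,0)),60)
  g=toL(PL,b[0]); print(n,g,b[1],"wheel deg",np.degrees(np.arctan2(g[0],-g[1])))
E
```

```text
[422.35118152 192.39775577  70.51136085] [-125.25932642  -34.79421325] 1.9626336963218416 -164.4759077253695 130.00206202810773
top [ 85.96329002 -16.36289707] [93.4 95.7] wheel deg 79.22281775147317
scene [ 86.76731892 -19.55719441] [88.6 91.8] wheel deg 77.2979044889122
```

>>> servo_tool(deltas=[[0, 0, 0, 0, 0, 0, 0], [0, 0, 0, 0, 0, 0, 0], [0, 0, 0, 0, 0, 0, 0]])

```text
clock: 14.3
tool_pos: [421.5, 193.0, 69.5]
tcp_rot: [1.656, 2.669, 0.0]
wrist_force: [-0.0, -0.2, -0.2]
width: 0.0
grip_force: 0.0
```

```bash
python3 - <<'E'
from h import *
S=read_camera("scene"); T=read_camera("top")
for n,I in(("top",T),("scene",S)):
  b=blob(n,I,"gold",52,toW(PL,(83,0)),60)
  g=toL(PL,b[0]); print(n,g,b[1],"wheel deg",np.degrees(np.arctan2(g[0],-g[1])))
E
```

```text
top [87.36242439 -2.07409546] [93.8 95.2] wheel deg 88.6399805536564
scene [89.3736951  -1.05768085] [89.9 90.3] wheel deg 89.32197253188549
```

The wheel has snapped to its second click, with gold in place. I lift and go behind the blue one.

>>> servo_tool(deltas=[[0.004, 0, -0.03, 0, 0, 0, 0], [0, 0, -0.045, 0, 0, 0, 0], [0, 0, -0.045, 0, 0, 0, 0], [0, 0, -0.012, 0, 0, 0.158, 0.58], [0, 0, 0, 0, 0, 0.158, 0.58], [0, 0, 0, 0, 0, 0.158, 0.58], [0, 0, 0, 0, 0, 0.156, 0.58]])

```text
clock: 15.1
tool_pos: [419.7, 196.4, 201.5]
tcp_rot: [2.265, 2.177, 0.0]
wrist_force: [-0.5, 0.6, 0.2]
width: 28.7
grip_force: 0.0
```

>>> servo_tool(deltas=[[-0.041, 0.0127, 0, 0, 0, 0, 0.58], [-0.041, 0.0127, 0, 0, 0, 0, 0.58], [-0.041, 0.0127, 0, 0, 0, 0, 0.58], [-0.041, 0.0127, 0, 0, 0, 0, 0.58], [-0.041, 0.0127, 0, 0, 0, 0, 0.58], [-0.041, 0.0127, 0, 0, 0, 0, 0.58], [-0.041, 0.0127, 0, 0, 0, 0, 0.58], [-0.041, 0.0127, 0, 0, 0, 0, 0.58], [-0.041, 0.0127, 0, 0, 0, 0, 0.58], [-0.041, 0.0127, 0, 0, 0, 0, 0.58], [-0.041, 0.0127, 0, 0, 0, 0, 0.58], [-0.041, 0.0127, 0, 0, 0, 0, 0.58]])

```text
clock: 16.3
tool_pos: [555.4, -302.3, 201.3]
tcp_rot: [-2.26, -2.182, -0.0]
wrist_force: [0.4, -0.4, -0.1]
width: 54.3
grip_force: 0.0
```

>>> servo_tool(deltas=[[0, 0, 0, 0, 0, 0, 0.58], [0, 0, 0, 0, 0, 0, 0.58]])

```text
clock: 16.5
tool_pos: [555.0, -300.9, 200.6]
tcp_rot: [-2.26, -2.181, 0.0]
wrist_force: [0.1, -0.1, -0.8]
width: 55.0
grip_force: 0.0
```

```bash
python3 - <<'E'
from h import *
p,l,y=tcp(); print(p,l,y); u=np.array([np.cos(y),np.sin(y)])
print("expected gap centre",l+58.6*u)
S=read_camera("scene"); T=read_camera("top")
for n,I in(("top",T),("scene",S)):
  print(n,"blue",toL(PL,discfit(n,I,(559,-242.7))).round(1),"red",toL(PL,discfit(n,I,(464.8,-53.8))).round(1),"gold",toL(PL,blob(n,I,"gold",52,toW(PL,(85,0)),60)[0]).round(1))
E
```

```text
[ 554.96488126 -300.94428052  200.6273037 ] [ -25.97235895 -535.90782932] 1.4681369607294708
expected gap centre [ -19.9670813  -477.61634932]
top blue [ -21.2 -480.6] red [ -99.8 -284. ] gold [87.4 -1.9]
scene blue [ -17.7 -478. ] red [ -98.9 -282.7] gold [89.4 -0.8]
```

>>> servo_tool(deltas=[[0, 0.0015, 0.04, 0, 0, 0, 0.58], [0, 0, 0.04, 0, 0, 0, 0.58], [0, 0, 0.04, 0, 0, 0, 0.58], [0, 0, 0.012, 0, 0, 0, 0.58], [0, 0, 0.004, 0, 0, 0, 0.58], [0.005, 0, 0, 0, 0, 0, 0.58], [0.005, 0, 0, 0, 0, 0, 0.58], [0.005, 0, 0, 0, 0, 0, 0.58], [0.006, 0, 0, 0, 0, 0, 0.58], [0.008, 0, 0, 0, 0, 0, 0.58], [0.01, 0, 0, 0, 0, 0, 0.58], [0.01, 0, 0, 0, 0, 0, 0.58]])

```text
clock: 17.8
tool_pos: [558.7, -251.3, 66.1]
tcp_rot: [2.258, 2.182, 0.0]
wrist_force: [-0.0, -5.3, 5.7]
width: 54.9
grip_force: 3.1
```

>>> servo_tool(deltas=[[0.012, 0, 0, 0, 0, 0, 0.58], [0.012, 0, 0, 0, 0, 0, 0.58], [0.012, 0, 0, 0, 0, 0, 0.58], [0.012, 0, 0, 0, 0, 0, 0.58], [0.012, 0, 0, 0, 0, 0, 0.58], [0.012, 0, 0, 0, 0, 0, 0.58], [0.012, 0, 0, 0, 0, 0, 0.58]])

```text
clock: 18.5
tool_pos: [561.5, -167.2, 66.1]
tcp_rot: [2.258, 2.182, 0.0]
wrist_force: [1.1, -5.6, 5.9]
width: 54.5
grip_force: 3.3
```

```bash
python3 - <<'E'
from h import *
p,l,y=tcp(); print(p,l,y); u=np.array([np.cos(y),np.sin(y)]); g=l+43.6*u
print("expected",g)
S=read_camera("scene"); T=read_camera("top")
for n,I in(("top",T),("scene",S)):
  print(n,"blue",toL(PL,discfit(n,I,toW(PL,g))).round(1),"red",toL(PL,discfit(n,I,(464.8,-53.8))).round(1))
E
```

```text
[ 561.50980177 -167.19175773   66.07790914] [ -10.48740712 -402.89358346] 1.4695598626405886
expected [  -6.08103298 -359.51681701]
top blue [  -9.1 -361.4] red [-100.6 -285. ]
scene blue [  -6.4 -360.2] red [ -98.6 -282.2]
```

>>> servo_tool(deltas=[[0.012, 0, 0, 0, 0, 0, 0.58], [0.012, 0, 0, 0, 0, 0, 0.58], [0.012, 0, 0, 0, 0, 0, 0.58], [0.012, 0, 0, 0, 0, 0, 0.58], [0.012, 0, 0, 0, 0, 0, 0.58], [0.012, 0, 0, 0, 0, 0, 0.58], [0.012, 0, 0, 0, 0, 0, 0.58], [0.012, 0, 0, 0, 0, 0, 0.58], [0.012, 0, 0, 0, 0, 0, 0.58], [0.008, 0, 0, 0, 0, 0, 0.58], [0.004, 0, 0, 0, 0, 0, 0.58], [0, 0, 0, 0, 0, 0, 0.58]])

```text
clock: 19.8
tool_pos: [565.4, -47.3, 65.4]
tcp_rot: [-2.258, -2.183, -0.0]
wrist_force: [1.0, -0.6, 1.5]
width: 54.7
grip_force: 0.0
```

```bash
python3 - <<'E'
from h import *
p,l,y=tcp(); print(p,l,y); u=np.array([np.cos(y),np.sin(y)]); g=l+43.6*u
print("expected",g)
S=read_camera("scene"); T=read_camera("top")
for n,I in(("top",T),("scene",S)):
  print(n,"blue",toL(PL,discfit(n,I,toW(PL,g))).round(1),"red",toL(PL,discfit(n,I,(464.8,-53.8))).round(1))
E
```

```text
[565.35998218 -47.26229277  65.38830044] [   1.38339857 -283.49096863] 1.4700350344306063
expected [   5.76916079 -240.1121133 ]
top blue [   3.  -243.4] red [-103.5 -286.1]
scene blue [   6.2 -239.9] red [ -98.  -281.7]
```

>>> servo_tool(deltas=[[-0.008, 0, 0, 0, 0, 0, 0.58], [0.0002, 0.0045, 0, 0, 0, -0.112, 0.58], [0.0002, 0.0045, 0, 0, 0, -0.112, 0.58], [0, 0, 0, 0, 0, 0, 0.58], [0.005, 0, 0, 0, 0, 0, 0.58], [0.006, 0, 0, 0, 0, 0, 0.58], [0.01, 0, 0, 0, 0, 0, 0.58], [0.01, 0, 0, 0, 0, 0, 0.58], [0.01, 0, 0, 0, 0, 0, 0.58], [0.01, 0, 0, 0, 0, 0, 0.58], [0.01, 0, 0, 0, 0, 0, 0.58], [0.01, 0, 0, 0, 0, 0, 0.58]])

```text
clock: 21.1
tool_pos: [563.9, 15.9, 65.5]
tcp_rot: [-2.059, -2.373, 0.0]
wrist_force: [0.6, -1.6, -1.5]
width: 54.3
grip_force: 0.4
```

```bash
python3 - <<'E'
from h import *
p,l,y=tcp(); print(p,l,y); u=np.array([np.cos(y),np.sin(y)]); g=l+43.6*u
print("expected",g)
S=read_camera("scene"); T=read_camera("top")
for n,I in(("top",T),("scene",S)):
  print(n,"blue",toL(PL,discfit(n,I,toW(PL,g))).round(1),"gold",toL(PL,blob(n,I,"gold",52,toW(PL,(85,0)),60)[0]).round(1))
E
```

```text
[563.92534147  15.89713196  65.46419728] [   4.18049287 -220.37720318] 1.645551458579286
expected [   0.92420397 -176.89897204]
top blue [  -1.5 -175.7] gold [87.4 -2. ]
scene blue [   0.9 -177.1] gold [89.4 -0.6]
```

>>> servo_tool(deltas=[[0.007, 0, 0, 0, 0, 0, 0.58], [0.008, 0.0006, 0, 0, 0, 0, 0.58], [0.008, 0.0006, 0, 0, 0, 0, 0.58], [0.008, 0.0006, 0, 0, 0, 0, 0.58], [0.007, 0.0006, 0, 0, 0, 0, 0.58], [0.005, 0.0004, 0, 0, 0, 0, 0.58], [0.005, 0.0004, 0, 0, 0, 0, 0.58], [0.005, 0.0004, 0, 0, 0, 0, 0.58], [0.005, 0.0004, 0, 0, 0, 0, 0.58], [0.005, 0.0004, 0, 0, 0, 0, 0.58], [0.005, 0.0004, 0, 0, 0, 0, 0.58], [0.005, 0.0004, 0, 0, 0, 0, 0.58]])

```text
clock: 22.4
tool_pos: [558.8, 88.4, 65.4]
tcp_rot: [-2.059, -2.373, 0.0]
wrist_force: [-0.5, -1.1, 1.3]
width: 54.6
grip_force: 1.1
```

>>> servo_tool(deltas=[[0.005, 0.0004, 0, 0, 0, 0, 0.58], [0.005, 0.0004, 0, 0, 0, 0, 0.58], [0.005, 0.0004, 0, 0, 0, 0, 0.58], [0.005, 0.0004, 0, 0, 0, 0, 0.58], [0, 0, 0, 0, 0, 0, 0.58]])

```text
clock: 22.9
tool_pos: [557.5, 108.6, 65.4]
tcp_rot: [-2.058, -2.373, 0.0]
wrist_force: [0.9, 0.3, -0.9]
width: 54.1
grip_force: 0.0
```

```bash
python3 - <<'E'
from h import *
p,l,y=tcp(); print(p,l,y); u=np.array([np.cos(y),np.sin(y)]); g=l+43.6*u
print("expected",g)
S=read_camera("scene"); T=read_camera("top")
for n,I in(("top",T),("scene",S)):
  print(n,"blue",[toL(PL,discfit(n,I,toW(PL,(0,-87)),z)).round(1) for z in (52,70)],"gold",toL(PL,blob(n,I,"gold",52,toW(PL,(85,0)),60)[0]).round(1))
E
```

```text
[557.52741798 108.64157791  65.3520814 ] [   4.00615406 -127.41250405] 1.6459813654257431
expected [  0.73117387 -83.93567683]
top blue [array([ -0.5, -83.6]), array([ -1.7, -85.4])] gold [87.1 -3. ]
scene blue [array([  1.2, -87.9]), array([ 13.5, -87.2])] gold [89.5 -1.3]
```

Blue looks to be in. I retract, lift and check.

>>> servo_tool(deltas=[[-0.02, 0, 0, 0, 0, 0, 0.58], [-0.02, 0, 0, 0, 0, 0, 0.58], [0, 0, -0.045, 0, 0, 0, 0.58], [0, 0, -0.045, 0, 0, 0, 0.58], [0, 0, -0.045, 0, 0, 0, 0.58], [-0.045, 0, 0, 0, 0, 0, 0.58], [-0.045, 0, 0, 0, 0, 0, 0.58], [-0.045, 0, 0, 0, 0, 0, 0.58], [0, 0, 0, 0, 0, 0, 0.58], [0, 0, 0, 0, 0, 0, 0.58]])

```text
clock: 24.0
tool_pos: [582.3, -66.0, 200.2]
tcp_rot: [-2.061, -2.371, -0.0]
wrist_force: [0.8, 1.0, 0.5]
width: 54.3
grip_force: 0.0
```

```bash
python3 - <<'E'
from h import *
S=read_camera("scene"); T=read_camera("top")
for n,I in(("top",T),("scene",S)):
  print(n,"blue",[toL(PL,discfit(n,I,toW(PL,(0,-87)),z)).round(1) for z in (46,52,58)],"gold",toL(PL,blob(n,I,"gold",52,toW(PL,(85,0)),60)[0]).round(1),"red",toL(PL,discfit(n,I,(464.8,-53.8))).round(1))
b=S[130:280,200:480]; cv2.imwrite("pics/c5.png",cv2.resize(b,(800,428),interpolation=cv2.INTER_CUBIC)[:,:,::-1])
E
```

```text
top blue [array([ -0.7, -88.2]), array([ -1.1, -88.6]), array([ -1.4, -89.2])] gold [87.4 -2.7] red [-108.2 -300.7]
scene blue [array([ -3.2, -88.5]), array([  0.9, -88. ]), array([  4.9, -87.6])] gold [89.5 -1.1] red [ -98.7 -282.5]
```

View pics/c5.png

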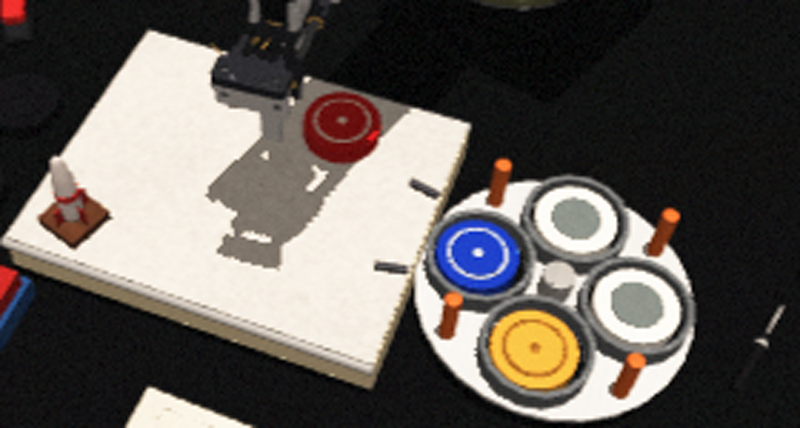

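The crop shows blue flat in its cup at (478,252) and gold flat in its cup at (533,345). The wheel is on its click, red and the rocket haven't moved, and the arm is clear. (The top camera's red reading is off because the arm partly covers it.) Handing in.

```bash
python3 -c "
from station import job
print(job.hand_in())"
```

```text
the job is handed in; nothing more can be done
None
```

I handed the job in at about 24 s: gold is flat in cup A, blue is flat in cup B, and the wheel is at its second click; the last pictures show red and the rocket unmoved, but the satellite was hidden by the arm and I didn't re-measure it, and the hand-in returned no verdict.

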